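Park the polish caddy in its bay

TASK

Park the wheeled polish caddy: take its push handle and push it straight ahead until both swivel castors trail straight, then steer it, on its wheels, nose first between the rails of the parking bay. Roll it gently home without forcing it against rails or stop, hold its nose pressed lightly on the stop's rubber buffer for a moment, and let go. Leave it standing straight with its nose resting on the buffer with the castors trailing, the bottle and the jar upright in its tray, and the other things on the bench where they were.

Things in the scene. Friction and masses are not known exactly. Their poses are not given: they have to be found in the camera images.
- caddy: small wheeled bench caddy, an open steel tray on dark cross beams with grey wheels. Origin at bench level midway between the four wheel mounts; +x is the way it is pushed, z up. 140 wide over the bumper discs on its corners (32 diameter, 40 to 50 high, at x +-70, y +-54); reaches from x -113 to the nose at x +100. 0.95 kg loaded (varies). Never lift it off its wheels or tip it
- tray (a point): middle of the tray's floor, 51 above the bench over the caddy's origin, axes as the caddy's. Tray 164 long, 78 wide, rim 85 above the bench; a wall at x +12 parts it into a front and a rear cell
- axle (a point): middle of the axle of the two fixed rear wheels: x -70 in the caddy's frame, 16 above the bench; axes as the caddy's. Wheels of 32 diameter at y +-54 roll along x only and skid sideways under about 3 N. The caddy rolls with under 1 N when its castors trail; turned castors drag and kick the nose sideways with up to about 3 N
- nose (a point): centre of the face of the rubber nose buffer (56 wide, 24 high) at the front of the caddy: x +100 in the caddy's frame, 62 above the bench; axes as the caddy's
- grip (a point): middle of the round grey push bar at the caddy's rear: 16 diameter, along the caddy's y, 80 free between its uprights, at x -105 in the caddy's frame, 150 above the bench. The handle is telescopic: it slides up freely (about 1.5 N) by up to 40, so gripped and raised 5 to 30 it leaves the weight on the wheels. Free for 60 ahead and behind from 100 high up
- castor_left (a joint): swivel angle (rad) of the front left castor about its upright pivot at x +70, y +54 of the caddy: 0 when its wheel (32 diameter) trails straight behind the pivot, towards the handle; positive anticlockwise from above. Trail 16 mm: rolling straight ahead 60 to 90 mm swings it to about 0. At the start it is splayed outwards, -2.6 to -1.0
- castor_right (a joint): the same for the front right castor, pivot at x +70, y -54; at the start splayed outwards, 1.0 to 2.6
- bay: parking bay screwed to the bench: two aluminium rails 225 long, 56 high, 4 thick, 146 apart inside (3 clear each side of the caddy), flared lead-ins 52 long before them opening to about 184, and an end plate. Rigid. Origin on the bench at the middle of the mouth (where the straight rails begin), +x the way in, z up. The parked caddy's handle is at or just outside the mouth
- stop: stop bracket at the inner end of the bay with a round rubber buffer (28 diameter, centre 62 above the bench) on a threaded stem that points to the mouth. Origin at bench level, 213 inside the mouth, +x into the bay. The stem is screwed out by hand: the buffer's face stands anywhere from 155 to 203 inside the mouth, not reported: feel for it. It gives 5 under 2 N, then is hard; slow to recover
- polish: black polish bottle standing loose in the front cell of the tray, 56 diameter, 130 tall, 0.22 kg; origin under its centre, near x +46 in the caddy's frame
- wax_jar: low wax jar standing loose in the rear cell of the tray, 64 diameter, 46 tall, 0.14 kg; origin under its centre, near x -30 in the caddy's frame
- spray_a: white 750 ml trigger spray bottle with a red trigger head, 235 tall, 78 diameter, loose, on the far side of the bay; origin under its centre; leave alone
- spray_b: blue trigger spray bottle of the same shape, 235 tall, 78 diameter, loose, far right of the middle; origin under its centre; leave alone
- aerosol: aluminium aerosol can with a paper label, 190 tall, 65 diameter, loose, far left of the middle; origin under its centre; leave alone
- tape: roll of paper masking tape lying flat, 90 diameter, 25 high, loose, on the far right; origin under its centre; leave alone
- pad: yellow polishing pad on its black backing plate, 150 diameter, 36 high, loose, beyond the middle of the bench; origin under its centre; leave alone
- brush: small detailing brush lying on the bench just beyond the end of the bay, about 200 long, loose; origin at the underside of its middle, x along the brush; leave alone
Mind the look-alikes: they are no part of the job. What is shaped like the wax_jar but blue or orange is not meant. There is more than one size of the caddy; the job needs the larger.

How it is judged:
On the way, in this order (a step that is already met when the one before it is completed fails the run):
1. both swivel castors trail straight (within 0.25 rad) while the nose is still outside the bay's mouth (value of joint castor_left between -0.25 and 0.25 rad and value of joint castor_right between -0.25 and 0.25 rad and x of nose in the frame of bay below 0 m), for 0.1 s.
2. the caddy's nose presses on the buffer of the stop with more than 1 N for 0.3 s, standing between the rails (contact force between caddy and stop above 1 N and y of nose in the frame of bay between -0.006 and 0.006 m), for 0.3 s.
At the end, for the whole second after the job is handed in: The caddy is at rest on its wheels between the rails, nose over 150 mm inside the mouth and still resting on the buffer (0.03 N), within 6 mm of the middle and 0.06 rad of the bay's line; castors trail within 0.3 rad; bottle and jar stand upright in the tray; let go (contact force between caddy and stop above 0.03 N and x of nose in the frame of bay above 0.15 m and y of nose in the frame of bay between -0.006 and 0.006 m and angle between the x axis of caddy and the x axis of bay, either way round below 0.06 rad and value of joint castor_left between -0.3 and 0.3 rad and value of joint castor_right between -0.3 and 0.3 rad and linear speed of caddy below 0.01 m/s and height (world z) of caddy below 0.004 m and angle between caddy's own z axis and vertical below 0.04 rad and angle between each of polish, wax_jar's own z axis and vertical below 0.15 rad and horizontal distance between each of polish, wax_jar and caddy below 0.07 m and height (world z) of polish between 0.045 and 0.058 m and height (world z) of wax_jar between 0.045 and 0.058 m); the robot touches nothing.
It fails at once if the caddy is pressed against the bay (rails or stop) with more than 10 N (contact force between caddy and bay above 10 N).
It fails at once if the caddy is lifted off its wheels (10 mm) or tipped (0.15 rad) (height (world z) of caddy above 0.01 m or angle between caddy's own z axis and vertical above 0.15 rad).
It fails at once if the bottle or the jar tips over or leaves the tray (angle between any of polish, wax_jar's own z axis and vertical above 0.5 rad or horizontal distance between any of polish, wax_jar and caddy above 0.09 m).
It fails at once if another thing on the bench is moved by more than 30 mm (distance of any of spray_a, spray_b, aerosol, tape, pad, brush from where it was at the start of the episode above 0.03 m).
It also fails if it takes over 69 s, if anything falls off the work surface, if the arm or the gripper's body presses on something with over 40 N, if the wrist force passes 120 N, or if a joint passes its speed limit or range.

ROBOT

A 6-joint arm with a two-finger parallel gripper is mounted at the origin on the work surface. World frame = base frame: x ahead of the robot, y to its left, z up, the work surface at z = 0. Lengths are in m, angles in rad, forces in N, time in s.
With the tool pointing down it reaches from about 0.275 to 0.85 m from the base axis. Payload 5.2 kg.
Tool frame: the origin (TCP) lies midway between the tips of the shut fingers; the grasp point (between the pads) lies pinch_z behind it (pinch_z is the distance from the TCP to the grasp point, in m); z points along the fingers, y is the line along which they close (so a half turn about z gives the same grasp; the last joint's range is limited). The gripper opens to 85 mm and grips with 20 to 120 N. Pads are 22 mm wide; open, the fingers measure 114 mm over their backs; the gripper's body (76 mm by 85 mm) begins 54 mm behind the grasp point. The pads swing forward as they close: fully open they stand 13 mm farther back than shut.
Start: joints at [0.897, 0.259, 1.535, -0, 1.348, -0.203], TCP at [0.249, 0.49, 0.204] pointing down, gripper open.
Joint ranges: [-3.14, 3.14], [-0.91, 2.08], [0.19, 2.58], [-1.22, 4.36], [0.22, 2.71], [-3.12, 3.12]. Speed limits (rad/s): [2.57, 2.57, 3.14, 3.14, 3.14, 3.14].

INTERFACE

Orientations are given as a rotation vector (axis times angle).
In Python, from rig import * gives the robot as it stands.
- The arm moves only by the tool arm_command, never from a script. Its arguments are lists of equal length, an entry for each row: "xyz": the shift along the tool's x, y, z in cm, a list of three; "delta_rot": the turn, a rotation vector about the tool's x, y, z in degrees, a list of three; "hand": the closure, from 0 (fully open) to 1 (shut). A call has 1 to 8 rows; each row shifts and turns the commanded pose from where the row before left it, along the tool's axes as they then stand; what a row does not reach is not made up. A row lasts 1/12 s, in which the tool goes at most 41.7 mm and 7.16 degrees, less where a joint would pass 70% of its speed; a pose out of reach is approached as far as the arm can. A call is refused whole if a number of a shift passes 4.17 or a number of a turn 7.16, either way. A call with a gripper value outside its range is refused whole. The fingers move at their own pace and stop on an object; "force" is the grip in N (left out, the last holds). Time passes only in rows, so rows that do not move let the fingers close. It gives the time, the measured TCP pose, the force, the opening and the grip force at its end, in the units of the state.
- sense(): the state, without advancing time (a new reading comes with each control period).
- grab_frame(name): name is "scene" or "top" or "wrist"; returns the picture (480x640x3 uint8, red, green, blue); there is no depth.
- get_calibration(name): a dict with "camera_matrix" (3x3 intrinsics, pixels), "dist_coeffs" ([k1, k2, p1, p2, k3] as OpenCV has them; the pictures are not rectified), "R" (3x3) and "t" (3): a world point X has camera coordinates R X + t. Camera axes: x right, y down, z forward; pixel columns grow to the right and rows downward; lengths in m; the calibration is good to about 2 mm. A picture is of the moment at which its call begins: read the wrist's pose just before it. get_calibration takes no time and is no camera call; for the wrist camera it gives the pose at the moment of the call.
- close_job(): hands the job in; it is judged then, once.
Trained networks look in the newest picture that a camera, given by its name, has taken for a name from the list of things; names that differ only in an ending like _2 or _b are one class to them, and where a whole thing is asked for, a point or a joint stands for the part that bears it (a point fixed in the world has none). Each returns a list of dicts, best first, with "score" (0 to 1); they miss things now and then, are a little off and sometimes report something else, mostly with a low value. They report only what shows in the picture. A call takes as long as a camera call. They do not tell look-alikes from the thing itself.
- spot_in(thing, camera): "xy" ([column, row] in pixels, amid what is visible of it).
- cut_out(thing, camera): "pixels" (480x640 bool, what is visible of it) and "xy" ([column, row] in pixels, amid what is visible of it).
The state is a dict: "t": time; "qpos": joint angles; "joint_velocities": joint speeds; "joint_efforts": joint torques, N m; "ee_pos": TCP position; "tool_rot": TCP orientation; "wrist_force": force on the tool from outside, world axes, zero at the start; "ft_torque": the same for the moment, N m; "grip_width": opening from 0.0 (shut) to 1.0 (fully open); "grip_force": force on a finger pad.
Only numpy, scipy, OpenCV 4.12 (cv2) and the standard library are available. Lean on these libraries where they do the work, as an engineer would, in place of code of your own. Each camera call takes 0.05 s, during which the arm holds its last target. There are 200 camera calls.

## Working session

There is one attempt and no reset: what is moved stays moved. The work goes in short steps, Python scripts to look and compute and a tool call to move; the robot and the scene stay as the last step left them, time stands still between calls to the robot, and variables do not carry over. Pictures are saved under pics/ and viewed, at most 10 in all, crops included, and the job is handed in when it is done.

Besides the shell and the picture viewer there is one more tool, called after "Emit:" by a JSON object that holds its "fn" and its "kwargs", one argument or row to a line. arm_command: Moves the arm, as the interface text tells. Its arguments: {"type":"object","properties":{"xyz":{"type":"array"},"delta_rot":{"type":"array"},"hand":{"type":"array"},"force":{"type":"number"}},"required":["xyz","delta_rot","hand"]}

```bash
mkdir -p pics; ls; python3 - <<'E'
from rig import *
import cv2,numpy as np
s=sense();print({k:np.round(v,3).tolist() for k,v in s.items()})
for c in ("scene","top"):
    im=grab_frame(c);cv2.imwrite(f"pics/{c}0.png",im[:,:,::-1])
    k=get_calibration(c);print(c,np.round(k["camera_matrix"],1).tolist(),np.round(k["dist_coeffs"],3),np.round(k["R"],3).tolist(),np.round(k["t"],3))
    for n in ("caddy","grip","bay","stop","polish","wax_jar"):
        print(n,[(round(d["score"],2),np.round(d["xy"]).tolist()) for d in spot_in(n,c)][:4])
E
```

```text
pics
{'t': 0.0, 'qpos': [0.897, 0.259, 1.536, 0.0, 1.348, -0.203], 'joint_velocities': [0.0, 0.0, 0.001, -0.0, -0.001, 0.0], 'joint_efforts': [-0.0, -44.605, -29.056, -0.0, 0.012, -0.0], 'ee_pos': [0.249, 0.49, 0.203], 'tool_rot': [-0.733, -3.054, 0.003], 'wrist_force': [-0.445, 0.766, -0.322], 'ft_torque': [0.002, -0.002, 0.014], 'grip_force': 0.0, 'grip_width': 1.003}
scene [[545.7, 0.0, 321.4], [0.0, 545.7, 244.5], [0.0, 0.0, 1.0]] [-0.133  0.     0.     0.     0.   ] [[-0.642, 0.767, -0.007], [0.548, 0.452, -0.703], [-0.536, -0.455, -0.711]] [ 0.347 -0.222  1.892]
caddy [(0.79, [181.0, 207.0]), (0.62, [257.0, 216.0]), (0.34, [200.0, 247.0])]
grip [(0.76, [239.0, 175.0]), (0.44, [176.0, 211.0])]
bay [(0.78, [405.0, 321.0]), (0.68, [262.0, 215.0])]
stop [(0.5, [442.0, 310.0]), (0.32, [222.0, 257.0])]
polish [(0.83, [271.0, 206.0])]
wax_jar [(0.8, [233.0, 192.0]), (0.72, [284.0, 188.0]), (0.53, [256.0, 202.0]), (0.5, [437.0, 311.0])]
top [[552.9, 0.0, 319.3], [0.0, 552.9, 232.2], [0.0, 0.0, 1.0]] [-0.167  0.     0.     0.     0.   ] [[-0.011, -1.0, -0.003], [-0.98, 0.011, -0.197], [0.197, 0.001, -0.98]] [0.009 0.579 1.289]
caddy [(0.79, [511.0, 199.0]), (0.62, [429.0, 266.0]), (0.41, [442.0, 256.0])]
grip [(0.52, [481.0, 256.0]), (0.47, [126.0, 247.0]), (0.44, [499.0, 177.0])]
bay [(0.7, [183.0, 266.0])]
stop [(0.88, [165.0, 266.0])]
polish [(0.87, [412.0, 254.0]), (0.19, [336.0, 163.0])]
wax_jar [(0.96, [441.0, 255.0]), (0.85, [451.0, 321.0]), (0.75, [496.0, 272.0])]
```

View pics/top0.png

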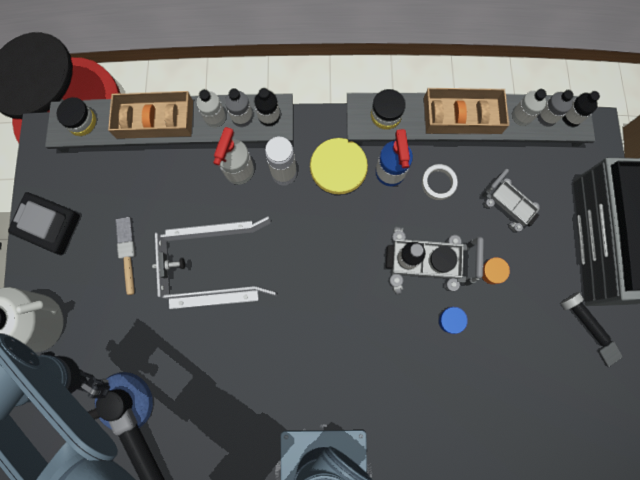

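View pics/scene0.png

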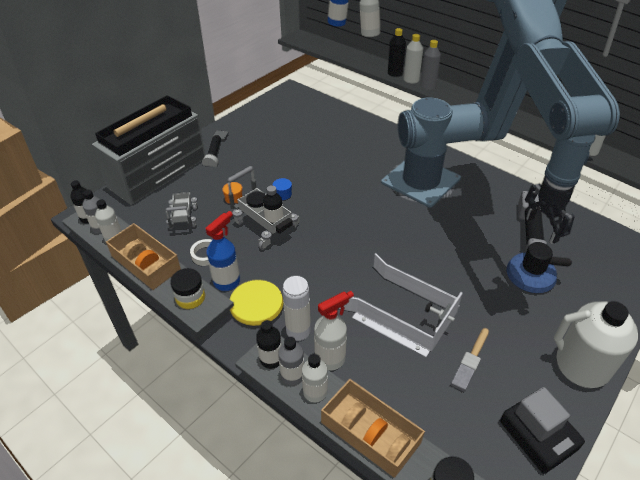

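The scene view shows the robot at upper right and the bay at about (405,310). The top view shows two caddies. The one at about (430,258), with the bottle and jar, is the larger and fits the job. The one at (512,200) is empty and smaller. The bay's mouth is at about (255,262), opening to the right. I'll confirm with one enlarged crop.

```bash
cat > h.py <<'E'
from rig import *
import cv2,numpy as np
def ray(c,uv,z,k=None):
    k=k or get_calibration(c);K=np.array(k["camera_matrix"]);R=np.array(k["R"]);t=np.array(k["t"])
    n=cv2.undistortPoints(np.array(uv,float).reshape(-1,1,2),K,np.array(k["dist_coeffs"],float)).reshape(-1,2)
    d=np.c_[n,np.ones(len(n))]@R; o=-R.T@t
    return o+d*((z-o[2])/d[:,2])[:,None]
def proj(c,X,k=None):
    k=k or get_calibration(c);R=np.array(k["R"])
    return cv2.projectPoints(np.array(X,float).reshape(-1,1,3),cv2.Rodrigues(R)[0],np.array(k["t"],float),np.array(k["camera_matrix"]),np.array(k["dist_coeffs"],float))[0].reshape(-1,2)
E
python3 - <<'E'
from h import *
im=cv2.imread("pics/top0.png")
a=cv2.resize(im[215:315,375:535],None,fx=5,fy=5,interpolation=cv2.INTER_CUBIC)[:, :800]
cv2.imwrite("pics/c1.png",a)
b=cv2.resize(im[210:315,145:285],None,fx=5.5,fy=5.5,interpolation=cv2.INTER_CUBIC)
cv2.imwrite("pics/c2.png",b);print(a.shape,b.shape)
E
```

```text
(500, 800, 3) (578, 770, 3)
```

View pics/c1.png

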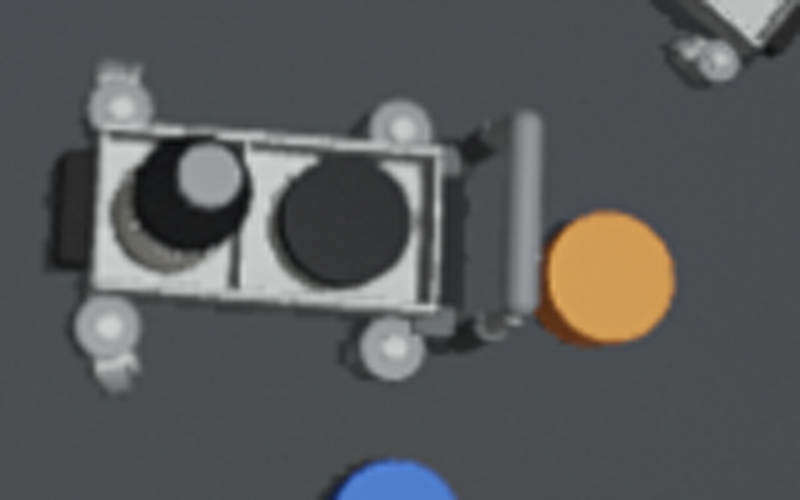

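View pics/c2.png

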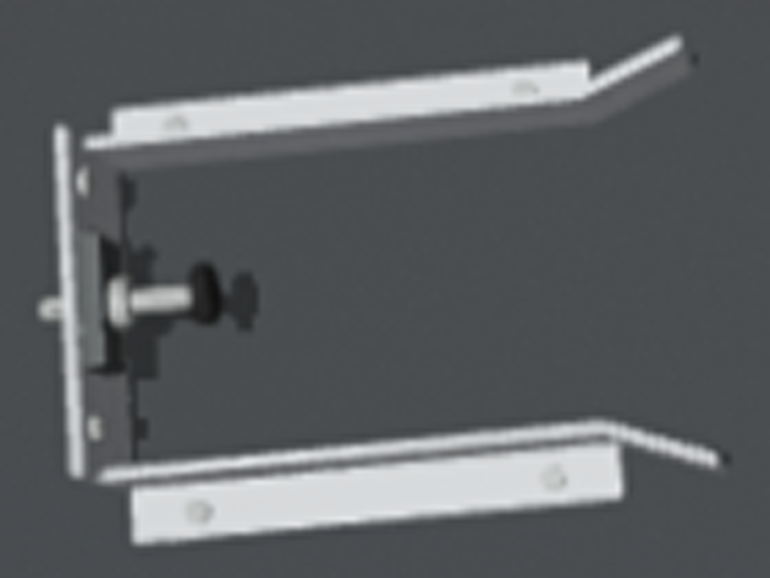

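```bash
cat >> h.py <<'E'
def fit(model,pts):
    m=np.array(model,float);p=np.array(pts)[:,:2];mc,pc=m.mean(0),p.mean(0)
    a,b=m-mc,p-pc;th=np.arctan2((a[:,0]*b[:,1]-a[:,1]*b[:,0]).sum(),(a*b).sum())
    R=np.array([[np.cos(th),-np.sin(th)],[np.sin(th),np.cos(th)]]);t=pc-R@mc
    return t,th,np.linalg.norm((R@m.T).T+t-p,axis=1)
E
python3 - <<'E'
from h import *
d=np.array([(120,107),(400,125),(107,325),(392,347)])/5-.4+[375,215]
P=ray("top",d,.05);print(P.round(4))
# model: right front (+70,-54), right rear, left front, left rear
t,th,e=fit([(.07,-.054),(-.07,-.054),(.07,.054),(-.07,.054)],P);print("caddy",t.round(4),th,e.round(4))
R=lambda a:np.array([[np.cos(a),-np.sin(a)],[np.sin(a),np.cos(a)]])
print("grip",(t+R(th)@[-.105,0]).round(4),"nose",(t+R(th)@[.1,0]).round(4))
g=ray("top",np.array([(526,120),(522,305)])/5-.4+[375,215],.158);print("grip seen",g.round(4))
b=np.array([(588,97),(88,143),(605,428),(100,477)])/5.5-.4+[145,210]
Q=ray("top",b,.056);print(Q.round(4))
tb,thb,e=fit([(0,-.075),(.225,-.075),(0,.075),(.225,.075)],Q);print("bay",tb.round(4),thb,e.round(4))
bf=ray("top",np.array([(222,293)])/5.5-.4+[145,210],.062);print("buffer bay",R(thb).T@(bf[0,:2]-tb))
print("caddy in bay",R(thb).T@(t-tb),th-thb)
s=ray("top",[(235,160),(280,160),(337,166),(395,165),(497,271),(454,320)],.0);print(s.round(3))
E
```

```text
[[ 0.5694 -0.1917  0.05  ]
 [ 0.5587 -0.3308  0.05  ]
 [ 0.4621 -0.1814  0.05  ]
 [ 0.449  -0.3208  0.05  ]]
caddy [ 0.5098 -0.2562] 1.4825314463571329 [0.0006 0.0013 0.0003 0.0009]
grip [ 0.5005 -0.3608] nose [ 0.5186 -0.1566]
grip seen [[ 0.5404 -0.3625  0.158 ]
 [ 0.4558 -0.3552  0.158 ]]
[[0.5942 0.1688 0.056 ]
 [0.5758 0.3953 0.056 ]
 [0.4464 0.1596 0.056 ]
 [0.4257 0.3838 0.056 ]]
bay [0.5197 0.1647] 1.652120055704893 [0.0021 0.0004 0.0018 0.0013]
buffer bay [ 0.1655768 -0.0002193]
caddy in bay [-0.41874334  0.04405137] -0.1695886093477601
[[ 0.787  0.222  0.   ]
 [ 0.785  0.104  0.   ]
 [ 0.767 -0.045  0.   ]
 [ 0.769 -0.197  0.   ]
 [ 0.485 -0.45   0.   ]
 [ 0.364 -0.331  0.   ]]
```

The crop confirms the larger caddy: it holds the bottle and jar, and its discs fit the 140×108 model within 1.3 mm. Its castors are splayed, at about (110,75) and (115,375) in the crop. The bay fits within 2 mm, and the buffer's face is roughly 165 mm inside the mouth. Moving to hover above the grip.

Emit:
{"fn": "arm_command", "kwargs": {
  "xyz": [
    [0,0,-3],
    [-2.5,-2.7,-1],
    [-2.5,-2.7,-1],
    [-2.5,-2.7,-1],
    [-2.5,-2.7,-1],
    [-2.5,-2.7,-1],
    [-2.5,-2.7,-1],
    [-2.5,-2.7,-1]
  ],
  "delta_rot": [
    [0,0,0],
    [0,0,0],
    [0,0,0],
    [0,0,0],
    [0,0,0],
    [0,0,0],
    [0,0,0],
    [0,0,0]
  ],
  "hand": [0,0,0,0,0,0,0,0]
}}

```text
t: 1.37
ee_pos: [0.3196, 0.2408, 0.3049]
tool_rot: [0.732, 3.055, 0.001]
wrist_force: [1.1, -0.3, 0.9]
grip_width: 1.0
grip_force: 0.0
```

Emit:
{"fn": "arm_command", "kwargs": {
  "xyz": [
    [-2.5,-2.7,0],
    [-2.5,-2.7,0],
    [-2.5,-2.7,0],
    [-2.5,-2.7,0],
    [-2.5,-2.7,0],
    [-2.5,-2.7,0],
    [-2.5,-2.7,0],
    [-2.5,-2.7,0]
  ],
  "delta_rot": [
    [0,0,0],
    [0,0,0],
    [0,0,0],
    [0,0,0],
    [0,0,0],
    [0,0,0],
    [0,0,0],
    [0,0,0]
  ],
  "hand": [0,0,0,0,0,0,0,0]
}}

```text
t: 2.03
ee_pos: [0.4, -0.0428, 0.3045]
tool_rot: [0.733, 3.054, -0.0]
wrist_force: [0.2, -0.0, 0.6]
grip_width: 0.999
grip_force: 0.0
```

Emit:
{"fn": "arm_command", "kwargs": {
  "xyz": [
    [-2.5,-2.7,0],
    [-2.5,-2.7,0],
    [-2.5,-2.7,0],
    [-2.5,-2.7,0],
    [-2.5,-2.7,0],
    [-2.5,-2.7,0],
    [-2.5,-2.7,0],
    [-2.5,-2.7,0]
  ],
  "delta_rot": [
    [0,0,0],
    [0,0,0],
    [0,0,0],
    [0,0,0],
    [0,0,-5.5],
    [0,0,-5.5],
    [0,0,-5.5],
    [0,0,-5.4]
  ],
  "hand": [0,0,0,0,0,0,0,0]
}}

```text
t: 2.7
ee_pos: [0.4997, -0.3183, 0.3043]
tool_rot: [0.134, 3.139, -0.001]
wrist_force: [0.0, 0.3, 0.5]
grip_width: 0.999
grip_force: 0.0
```

```bash
cat >> h.py <<'E'
from scipy.spatial.transform import Rotation as Ro
def tool():
    s=sense();R=Ro.from_rotvec(s["tool_rot"]).as_matrix()
    return np.array(s["ee_pos"]),R,np.arctan2(R[1,1],R[0,1]),s
def go(target,yaw=None):
    "shift (cm, tool axes) and turn (deg about tool z) to a world target"
    p,R,psi,s=tool();print("t",round(s["t"],2),"tcp",p.round(4),"yaw",psi.round(4),"z",R[:,2].round(3),"F",np.round(s["wrist_force"],1))
    print("shift cm",(R.T@(np.array(target)-p)*100).round(2),"turn",None if yaw is None else np.degrees(psi-yaw).round(2))
E
python3 - <<'E'
from h import *
import rig
print([n for n in dir(rig) if n[0]!='_'], getattr(rig,"pinch_z",None))
go([.4995,-.36,.25],1.4825)
im=grab_frame("wrist");cv2.imwrite("pics/w1.png",im[:,:,::-1])
k=get_calibration("wrist");print(proj("wrist",[[.4995,-.36,.158],[.4557,-.356,.158],[.5430,-.364,.158]],k).round(0))
print([(round(d["score"],2),np.round(d["xy"]).tolist()) for d in spot_in("grip","wrist")])
E
```

```text
['MotionError', 'close_job', 'cut_out', 'get_calibration', 'grab_frame', 'pinch_z', 'sense', 'spot_in'] 0.0187
t 2.7 tcp [ 0.4997 -0.3183  0.3043] yaw 1.4857 z [-0. -0. -1.] F [0.  0.3 0.5]
shift cm [-0.33 -4.15  5.43] turn 0.18
[[285. 217.]
 [284. 170.]
 [286. 260.]]
[(0.92, [244.0, 364.0]), (0.56, [279.0, 217.0])]
```

View pics/w1.png

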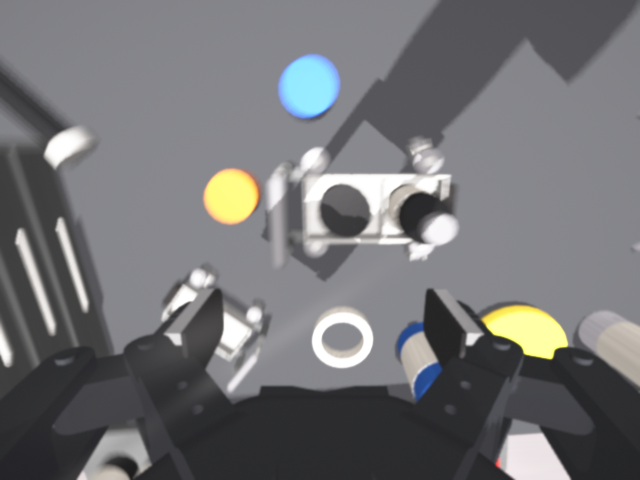

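The wrist view shows the grey push bar from (279,168) to (279,262), within about 6 mm of my estimate. The higher-scoring hit at (244,364) is the small caddy. Going on to descend and grip.

Emit:
{"fn": "arm_command", "kwargs": {
  "xyz": [
    [-0.3,-2.2,0],
    [0,-2.2,0],
    [0,0,3],
    [0,0,3],
    [0,0,3],
    [0,0,2],
    [0,0,0],
    [0,0,0]
  ],
  "delta_rot": [
    [0,0,0.2],
    [0,0,0],
    [0,0,0],
    [0,0,0],
    [0,0,0],
    [0,0,0],
    [0,0,0],
    [0,0,0]
  ],
  "hand": [0,0,0,0,0,0,0,0]
}}

```text
t: 3.47
ee_pos: [0.4983, -0.3592, 0.1937]
tool_rot: [-0.145, -3.137, -0.003]
wrist_force: [0.5, -0.2, 0.8]
grip_width: 0.998
grip_force: 0.0
```

```bash
python3 - <<'E'
from h import *
go([.4995,-.362,.131],1.4825)
im=grab_frame("wrist");cv2.imwrite("pics/w2.png",im[:,:,::-1])
k=get_calibration("wrist");print(proj("wrist",[[.4995,-.362,.158],[.4557,-.358,.158],[.5430,-.366,.158]],k).round(0))
print([(round(d["score"],2),np.round(d["xy"]).tolist()) for d in spot_in("grip","wrist")])
E
```

```text
t 3.47 tcp [ 0.4983 -0.3592  0.1937] yaw 1.4785 z [-0.002  0.002 -1.   ] F [ 0.5 -0.2  0.8]
shift cm [-0.16 -0.28  6.27] turn -0.23
[[320. 252.]
 [320. 184.]
 [320. 313.]]
[(0.67, [319.0, 247.0])]
```

Emit:
{"fn": "arm_command", "kwargs": {
  "xyz": [
    [0,-0.2,2.1],
    [0,0,2.1],
    [0,0,2.0],
    [0,0,0],
    [0,0,0],
    [0,0,0],
    [0,0,0],
    [0,0,0]
  ],
  "delta_rot": [
    [0,0,0],
    [0,0,0],
    [0,0,0],
    [0,0,0],
    [0,0,0],
    [0,0,0],
    [0,0,0],
    [0,0,0]
  ],
  "hand": [0,0,0,0,0.5,0.7,1,1],
  "force": 60
}}

```text
t: 4.23
ee_pos: [0.4995, -0.363, 0.1342]
tool_rot: [0.144, 3.136, -0.004]
wrist_force: [0.4, -0.1, 0.3]
grip_width: 0.454
grip_force: 0.0
```

Emit:
{"fn": "arm_command", "kwargs": {
  "xyz": [
    [0,0,0],
    [0,0,0],
    [0,0,0],
    [0,0,0],
    [0,0,0],
    [0,0,0],
    [0,0,0],
    [0,0,0]
  ],
  "delta_rot": [
    [0,0,0],
    [0,0,0],
    [0,0,0],
    [0,0,0],
    [0,0,0],
    [0,0,0],
    [0,0,0],
    [0,0,0]
  ],
  "hand": [1,1,1,1,1,1,1,1]
}}

```text
t: 4.9
ee_pos: [0.4986, -0.3621, 0.1322]
tool_rot: [-0.145, -3.138, -0.0]
wrist_force: [0.1, 0.1, 0.3]
grip_width: 0.001
grip_force: 0.0
```

The gripper shut on nothing, so I'll look before mending it.

```bash
python3 - <<'E'
from h import *
go([.4995,-.362,.131],1.4825)
im=grab_frame("wrist");t=grab_frame("top")
b=cv2.resize(t[190:330,375:535],(480,420),interpolation=cv2.INTER_CUBIC)
o=np.zeros((480,800,3),np.uint8);o[:420,320:]=b;o[:480,:320]=im[:, 160:480];cv2.imwrite("pics/c3.png",o[:,:,::-1])
E
```

```text
t 4.9 tcp [ 0.4986 -0.3621  0.1322] yaw 1.4787 z [-0.  0. -1.] F [0.1 0.1 0.3]
shift cm [-0.09  0.02  0.12] turn -0.22
```

View pics/c3.png

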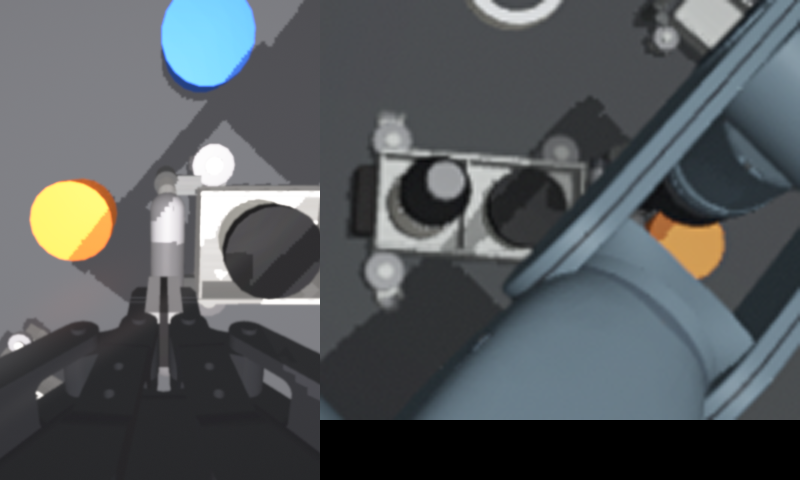

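```bash
python3 - <<'E'
from h import *
p,R,psi,s=tool();print(p,s["grip_width"],s["grip_force"],s["t"])
k=get_calibration("wrist");C=-np.array(k["R"]).T@np.array(k["t"]);print("cam",C.round(3),k["camera_matrix"][0][0])
f=np.array([np.cos(1.4825),np.sin(1.4825)]);l=np.array([-f[1],f[0]])
o=np.array([.4986,-.3621])
for z in (.11,.13,.15,.17,.19):
    X=[np.r_[o+a*l,z] for a in (-.04,0,.04)]+[np.r_[o+.04*l+s*.008*f,z] for s in(-1,1)]
    print(z,proj("wrist",X,k).round(0).tolist())
for zz in (0,-.0187,-.054): print("tool",zz,proj("wrist",[p+R@[0,0,zz],p+R@[.011,0,zz],p+R@[-.011,0,zz]],k).round(0).tolist())
im=grab_frame("wrist")
cv2.imwrite("pics/c4.png",cv2.resize(im[150:400,240:440],None,fx=2.4,fy=2.4,interpolation=cv2.INTER_CUBIC)[:,:,::-1])
for n in("grip",):
  for d in cut_out(n,"wrist"):
    m=d["pixels"];ys,xs=np.where(m);print(n,d["score"],d["xy"],xs.min(),xs.max(),ys.min(),ys.max())
    for r in range(180,300,15):
        c=np.where(m[r])[0];print(r,(c.min(),c.max()) if len(c) else None)
E
```

```text
[ 0.49863187 -0.36215474  0.13218677] 0.0013934399038718584 0.0 5.0
cam [ 0.432 -0.356  0.301] 334.72651026638096
0.11 [[323.0, 319.0], [323.0, 260.0], [322.0, 193.0], [308.0, 193.0], [336.0, 193.0]]
0.13 [[323.0, 337.0], [323.0, 272.0], [322.0, 199.0], [307.0, 199.0], [338.0, 199.0]]
0.15 [[323.0, 358.0], [323.0, 287.0], [322.0, 206.0], [305.0, 206.0], [340.0, 206.0]]
0.17 [[323.0, 385.0], [323.0, 306.0], [322.0, 214.0], [302.0, 215.0], [342.0, 214.0]]
0.19 [[323.0, 419.0], [322.0, 331.0], [322.0, 226.0], [298.0, 226.0], [345.0, 226.0]]
tool 0 [[323.0, 273.0], [323.0, 254.0], [323.0, 292.0]]
tool -0.0187 [[322.0, 288.0], [322.0, 266.0], [323.0, 308.0]]
tool -0.054 [[322.0, 326.0], [322.0, 299.0], [322.0, 351.0]]
grip 0.65 [325.3, 237.6] 310 345 177 375
180 (np.int64(320), np.int64(332))
195 (np.int64(317), np.int64(338))
210 (np.int64(310), np.int64(344))
225 (np.int64(311), np.int64(344))
240 (np.int64(310), np.int64(345))
255 (np.int64(310), np.int64(343))
270 (np.int64(310), np.int64(343))
285 (np.int64(340), np.int64(343))
```

View pics/c4.png

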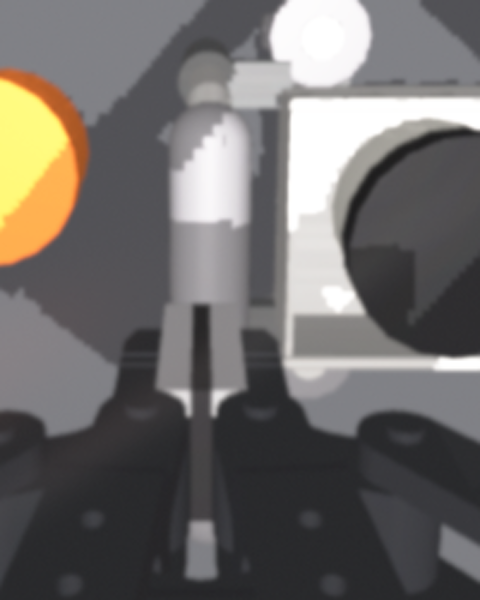

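The wrist view shows the fingers shut at about (322,280), on the line of the bar (columns 310–344). They haven't taken hold of it. I'll open, go 8 mm lower and 2 mm ahead, and close again in stages.

Emit:
{"fn": "arm_command", "kwargs": {
  "xyz": [
    [0,0,0],
    [0,0,0],
    [0,0,0],
    [0,0,0],
    [0,0,0],
    [0,0,0],
    [0,0.2,0.4],
    [0,0,0.4]
  ],
  "delta_rot": [
    [0,0,0],
    [0,0,0],
    [0,0,0],
    [0,0,0],
    [0,0,0],
    [0,0,0],
    [0,0,0],
    [0,0,0]
  ],
  "hand": [0.3,0,0,0,0,0,0,0]
}}

```text
t: 5.77
ee_pos: [0.499, -0.36, 0.1241]
tool_rot: [0.144, 3.138, -0.0]
wrist_force: [-0.0, 0.2, -0.3]
grip_width: 1.0
grip_force: 0.0
```

```bash
python3 - <<'E'
from h import *
go([.4995,-.362,.123],1.4825)
im=grab_frame("wrist");cv2.imwrite("pics/w5.png",cv2.resize(im[140:400,180:470],None,fx=2,fy=2,interpolation=cv2.INTER_CUBIC)[:,:,::-1])
k=get_calibration("wrist")
p,R,psi,s=tool();print(s["grip_width"])
for a in (0,.04): print([proj("wrist",[np.r_[p[:2]-[a,0],z]],k).round(0).tolist() for z in (.13,.15,.17)])
d=cut_out("grip","wrist")[:1]
for e in d:
    m=e["pixels"];print(e["score"])
    for r in range(180,400,20):
        c=np.where(m[r])[0];print(r,(c.min(),c.max()) if len(c) else None)
E
```

```text
t 5.77 tcp [ 0.499  -0.36    0.1241] yaw 1.4788 z [ 0. -0. -1.] F [-0.   0.2 -0.3]
shift cm [-0.07 -0.2   0.11] turn -0.21
0.9982269658692607
[[[323.0, 278.0]], [[323.0, 295.0]], [[322.0, 316.0]]]
[[[315.0, 202.0]], [[314.0, 210.0]], [[312.0, 220.0]]]
0.85
180 (np.int64(318), np.int64(327))
200 (np.int64(310), np.int64(335))
220 (np.int64(306), np.int64(340))
240 (np.int64(305), np.int64(339))
260 (np.int64(306), np.int64(340))
280 (np.int64(306), np.int64(340))
300 (np.int64(306), np.int64(339))
320 (np.int64(307), np.int64(338))
340 (np.int64(307), np.int64(337))
360 (np.int64(307), np.int64(337))
380 (np.int64(311), np.int64(335))
```

View pics/w5.png

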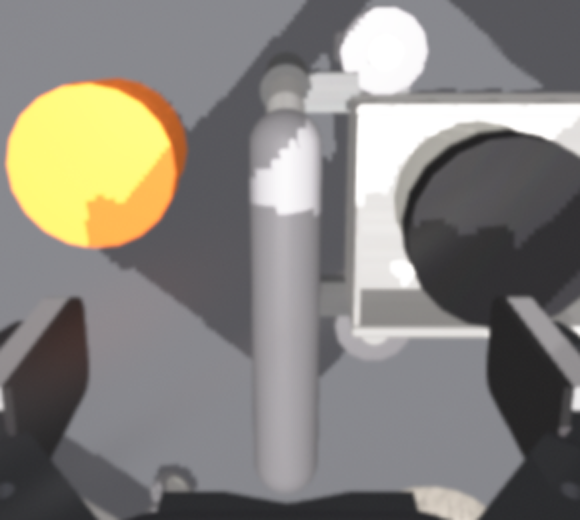

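The bar now lies centred between the open fingers at column 323. The fingertips, at about (222,290) and (437,289), sit roughly 25–30 mm higher than the reported TCP implies. So the fingers had shut just above the bar. I'll go 2 cm lower and close.

Emit:
{"fn": "arm_command", "kwargs": {
  "xyz": [
    [0,0,1.0],
    [0,0,0.9],
    [0,0,0],
    [0,0,0],
    [0,0,0],
    [0,0,0],
    [0,0,0],
    [0,0,0]
  ],
  "delta_rot": [
    [0,0,0],
    [0,0,0],
    [0,0,0],
    [0,0,0],
    [0,0,0],
    [0,0,0],
    [0,0,0],
    [0,0,0]
  ],
  "hand": [0,0,0,0.5,0.7,0.8,1,1],
  "force": 60
}}

```text
t: 6.53
ee_pos: [0.499, -0.3603, 0.1056]
tool_rot: [0.144, 3.138, -0.001]
wrist_force: [0.7, 0.2, -0.5]
grip_width: 0.297
grip_force: 0.0
```

Emit:
{"fn": "arm_command", "kwargs": {
  "xyz": [
    [0,0,0],
    [0,0,0],
    [0,0,0],
    [0,0,0]
  ],
  "delta_rot": [
    [0,0,0],
    [0,0,0],
    [0,0,0],
    [0,0,0]
  ],
  "hand": [1,1,1,1]
}}

```text
t: 6.87
ee_pos: [0.499, -0.3604, 0.1056]
tool_rot: [0.145, 3.138, -0.001]
wrist_force: [-0.5, -0.6, 2.7]
grip_width: 0.164
grip_force: 58.4
```

Gripped: opening 14 mm at 58 N, which fits the 16 mm bar. Raising the handle 1.2 cm, then pushing straight ahead.

Emit:
{"fn": "arm_command", "kwargs": {
  "xyz": [
    [0,0,-0.4],
    [0,0,-0.4],
    [0,0,-0.4],
    [0,0,0],
    [0,0.1,0],
    [0,0.2,0],
    [0,0.3,0],
    [0,0.4,0]
  ],
  "delta_rot": [
    [0,0,0],
    [0,0,0],
    [0,0,0],
    [0,0,0],
    [0,0,0],
    [0,0,0],
    [0,0,0],
    [0,0,0]
  ],
  "hand": [1,1,1,1,1,1,1,1],
  "force": 80
}}

```text
t: 7.53
ee_pos: [0.4997, -0.3502, 0.1171]
tool_rot: [0.145, 3.138, -0.0]
wrist_force: [0.4, -1.4, -1.0]
grip_width: 0.158
grip_force: 78.1
```

Emit:
{"fn": "arm_command", "kwargs": {
  "xyz": [
    [0,0.5,0],
    [0,0.5,0],
    [0,0.5,0],
    [0,0.5,0],
    [0,0.5,0],
    [0,0.5,0],
    [0,0.5,0],
    [0,0.5,0]
  ],
  "delta_rot": [
    [0,0,0],
    [0,0,0],
    [0,0,0],
    [0,0,0],
    [0,0,0],
    [0,0,0],
    [0,0,0],
    [0,0,0]
  ],
  "hand": [1,1,1,1,1,1,1,1]
}}

```text
t: 8.2
ee_pos: [0.5034, -0.3098, 0.1172]
tool_rot: [-0.144, -3.138, -0.0]
wrist_force: [1.2, -0.7, -0.5]
grip_width: 0.159
grip_force: 78.0
```

Emit:
{"fn": "arm_command", "kwargs": {
  "xyz": [
    [0,0.5,0],
    [0,0.5,0],
    [0,0.5,0],
    [0,0.5,0],
    [0,0.5,0],
    [0,0.4,0],
    [0,0.2,0],
    [0,0.1,0]
  ],
  "delta_rot": [
    [0,0,0],
    [0,0,0],
    [0,0,0],
    [0,0,0],
    [0,0,0],
    [0,0,0],
    [0,0,0],
    [0,0,0]
  ],
  "hand": [1,1,1,1,1,1,1,1]
}}

```text
t: 8.87
ee_pos: [0.5064, -0.278, 0.1173]
tool_rot: [0.144, 3.138, 0.0]
wrist_force: [0.6, -0.4, -0.5]
grip_width: 0.157
grip_force: 78.1
```

```bash
python3 - <<'E'
from h import *
go([.4995,-.362,.123],1.4825)
w=grab_frame("wrist");t=grab_frame("top")
cv2.imwrite("pics/w6.png",w[:,:,::-1]);cv2.imwrite("pics/t6.png",t[:,:,::-1])
b=cv2.resize(t[200:330,260:460],(500,325),interpolation=cv2.INTER_CUBIC)
o=np.zeros((590,800,3),np.uint8);o[:360,:480]=cv2.resize(w[60:420,80:560],(480,360));o[:325,490:800]=b[:,:310]
o[365:590,:]=cv2.resize(t[205:318,145:545],(800,226))[:225]
cv2.imwrite("pics/c6.png",o[:,:,::-1])
E
```

```text
t 8.87 tcp [ 0.5064 -0.278   0.1173] yaw 1.4791 z [ 0.  0. -1.] F [ 0.6 -0.4 -0.5]
shift cm [-0.08 -8.42 -0.57] turn -0.19
```

View pics/c6.png

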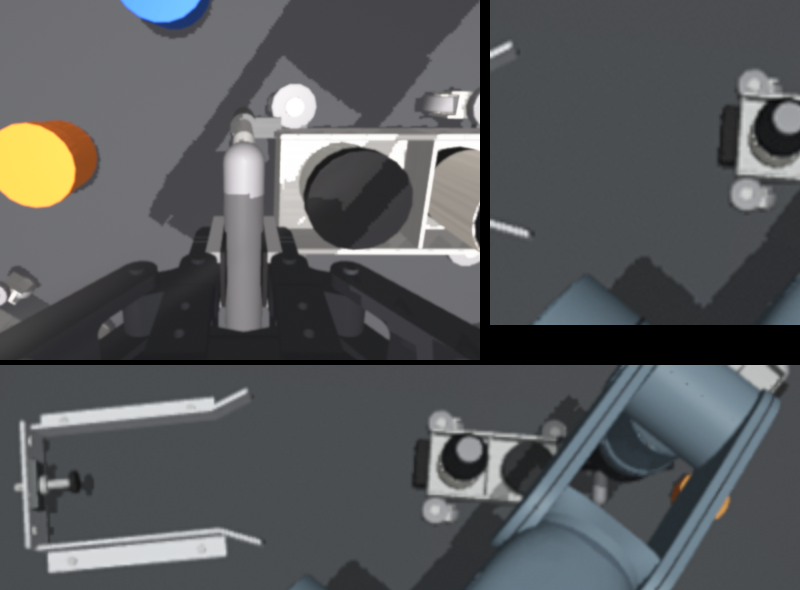

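The wrist crop shows the bar held between the pads at (243,250). The front-right disc is clear, and both castor wheels lie behind their pivots: (435,103) in the wrist crop, and (770,85) and (765,197) in the top crop. Step 1 is met. Now measuring the caddy pose from the discs by template matching.

```bash
cat >> h.py <<'E'
TB=np.array([.5197,.1647]);AB=1.6521
rot=lambda a:np.array([[np.cos(a),-np.sin(a)],[np.sin(a),np.cos(a)]])
M=np.array([(.07,-.054),(-.07,-.054),(.07,.054),(-.07,.054)])
def ref():
    g=cv2.cvtColor(cv2.imread("pics/top0.png"),cv2.COLOR_BGR2GRAY)
    c=np.array([(120,107),(400,125),(107,325),(392,347)])/5-.4+[375,215]
    return [cv2.getRectSubPix(cv2.resize(g,None,fx=4,fy=4,interpolation=cv2.INTER_CUBIC),(45,45),tuple(map(float,x*4+1.5))) for x in c]
def caddy(img,t,th,use=(0,1,2,3)):
    "disc centres near the pose guess (t,th), then a rigid fit"
    G=cv2.resize(cv2.cvtColor(img,cv2.COLOR_RGB2GRAY),None,fx=4,fy=4,interpolation=cv2.INTER_CUBIC)
    T=ref();P=[];U=[]
    for i in use:
        u=proj("top",[np.r_[t+rot(th)@M[i],.05]])[0]*4+1.5;r=28;x,y=(u-22-r).astype(int)
        m=cv2.matchTemplate(G[y:y+45+2*r,x:x+45+2*r],T[i],cv2.TM_CCOEFF_NORMED)
        _,v,_,l=cv2.minMaxLoc(m);q=(np.array(l)+[x+22,y+22]-1.5)/4;U.append((i,round(v,2),q.round(1).tolist()))
        if v>.7:P.append((i,ray("top",[q],.05)[0]))
    print(U)
    t2,th2,e=fit(M[[i for i,_ in P]],[p for _,p in P])
    b=rot(AB).T
    print("caddy",t2.round(4),"th",th2.round(4),"err",e.round(4));
    for n,o in(("axle",-.07),("nose",.1),("grip",-.105)):print(n,"bay",(b@(t2+rot(th2)@[o,0]-TB)).round(4))
    print("dth",round(th2-AB,4)); return t2,th2
E
python3 - <<'E'
from h import *
im0=cv2.imread("pics/top0.png")[:,:,::-1].copy();caddy(im0,np.array([.5098,-.2562]),1.4825)
im=cv2.imread("pics/t6.png")[:,:,::-1].copy();t,th=caddy(im,np.array([.518,-.173]),1.48,(0,1,2))
p,R,psi,s=tool();print("tool in caddy",rot(th).T@(p[:2]-t),psi-th)
E
```

```text
[(0, 0.99, [398.6, 236.1]), (1, 1.0, [454.6, 239.6]), (2, 1.0, [396.1, 279.6]), (3, 0.99, [452.9, 284.1])]
caddy [ 0.5096 -0.2562] th 1.4822 err [0.0007 0.0014 0.     0.0012]
axle bay [-0.4877  0.0561]
nose bay [-0.3201  0.0273]
grip bay [-0.5222  0.062 ]
dth -0.1699
[(0, 0.92, [364.9, 233.4]), (1, 0.72, [421.6, 236.1]), (2, 0.95, [361.9, 276.9])]
caddy [ 0.5187 -0.1741] th 1.4965 err [0.001  0.0013 0.0014]
axle bay [-0.4068  0.0393]
nose bay [-0.2388  0.013 ]
grip bay [-0.4414  0.0448]
dth -0.1556
tool in caddy [-0.1046566  0.0045824] -0.017549623560936478
```

```bash
cat >> h.py <<'E'
from scipy.interpolate import CubicHermiteSpline
def plan(ax,dth,xB,xend,off,n,yB=0.,mB=0.):
    "rows for the tool so that the axle rolls on a Hermite path in the bay frame; ax axle (bay), off tool in axle frame"
    S=CubicHermiteSpline([ax[0],xB],[ax[1],yB],[np.tan(dth),mB])
    w=np.r_[.3,.6,np.ones(n-4),.6,.3];xs=ax[0]+(xend-ax[0])*np.cumsum(w)/w.sum()
    T=np.array(ax)+rot(dth)@off;th=dth;X=[];D=[]
    for x in xs:
        y,m=(S(x),np.arctan(S(x,1))) if x<=xB else (yB+mB*(x-xB),np.arctan(mB))
        q=np.array([x,y])+rot(m)@off
        v=rot(th).T@(q-T)  # tool y = forward, tool x = left
        r=[round(v[1]*100,2),round(v[0]*100,2),0];d=round(np.degrees(m-th),1)
        T=T+rot(th)@[r[1]/100,r[0]/100];th+=np.radians(d);X.append(r);D.append([0,0,-d])
    for i in range(0,n,8):print(str(X[i:i+8]).replace("np.float64",""),"\n",str(D[i:i+8]).replace("np.float64",""))
    print("end",T.round(4),round(th,4))
E
python3 - <<'E'
from h import *
plan((-.4068,.0393),-.163,-.165,-.25,np.array([-.0347,.0046]),24)
E
```

```text
[[(0.01), (0.22), 0], [(0.02), (0.44), 0], [(0.02), (0.73), 0], [(0.02), (0.74), 0], [(0.02), (0.73), 0], [(0.02), (0.74), 0], [(0.01), (0.74), 0], [(0.02), (0.73), 0]] 
 [[0, 0, (0.2)], [0, 0, (0.3)], [0, 0, (0.4)], [0, 0, (0.4)], [0, 0, (0.4)], [0, 0, (0.3)], [0, 0, (0.3)], [0, 0, (0.2)]]
[[(0.01), (0.74), 0], [(0.0), (0.74), 0], [(0.01), (0.73), 0], [(0.0), (0.74), 0], [(-0.0), (0.73), 0], [(-0.0), (0.74), 0], [(-0.01), (0.73), 0], [(-0.01), (0.74), 0]] 
 [[0, 0, (0.2)], [0, 0, (0.1)], [0, 0, (0.1)], [0, 0, (-0.0)], [0, 0, (-0.0)], [0, 0, (-0.1)], [0, 0, (-0.1)], [0, 0, (-0.2)]]
[[(-0.01), (0.73), 0], [(-0.01), (0.73), 0], [(-0.02), (0.73), 0], [(-0.02), (0.73), 0], [(-0.02), (0.73), 0], [(-0.02), (0.73), 0], [(-0.02), (0.44), 0], [(-0.01), (0.21), 0]] 
 [[0, 0, (-0.2)], [0, 0, (-0.2)], [0, 0, (-0.3)], [0, 0, (-0.3)], [0, 0, (-0.4)], [0, 0, (-0.5)], [0, 0, (-0.3)], [0, 0, (-0.1)]]
end [-0.2835  0.0182] -0.1665
```

Emit:
{"fn": "arm_command", "kwargs": {
  "xyz": [
    [0.01,0.22,0],
    [0.02,0.44,0],
    [0.02,0.73,0],
    [0.02,0.74,0],
    [0.02,0.73,0],
    [0.02,0.74,0],
    [0.01,0.74,0],
    [0.02,0.73,0]
  ],
  "delta_rot": [
    [0,0,0.2],
    [0,0,0.3],
    [0,0,0.4],
    [0,0,0.4],
    [0,0,0.4],
    [0,0,0.3],
    [0,0,0.3],
    [0,0,0.2]
  ],
  "hand": [1,1,1,1,1,1,1,1]
}}

```text
t: 9.63
ee_pos: [0.5107, -0.227, 0.1172]
tool_rot: [-0.213, -3.134, -0.0]
wrist_force: [-0.0, -0.8, -1.4]
grip_width: 0.158
grip_force: 78.1
```

Emit:
{"fn": "arm_command", "kwargs": {
  "xyz": [
    [0.01,0.74,0],
    [0,0.74,0],
    [0.01,0.73,0],
    [0,0.74,0],
    [0,0.73,0],
    [0,0.74,0],
    [-0.01,0.73,0],
    [-0.01,0.74,0]
  ],
  "delta_rot": [
    [0,0,0.2],
    [0,0,0.1],
    [0,0,0.1],
    [0,0,0],
    [0,0,0],
    [0,0,-0.1],
    [0,0,-0.1],
    [0,0,-0.2]
  ],
  "hand": [1,1,1,1,1,1,1,1]
}}

```text
t: 10.3
ee_pos: [0.519, -0.1689, 0.1172]
tool_rot: [-0.213, -3.134, -0.0]
wrist_force: [0.2, -0.5, -0.5]
grip_width: 0.157
grip_force: 78.1
```

Emit:
{"fn": "arm_command", "kwargs": {
  "xyz": [
    [-0.01,0.73,0],
    [-0.01,0.73,0],
    [-0.02,0.73,0],
    [-0.02,0.73,0],
    [-0.02,0.73,0],
    [-0.02,0.73,0],
    [-0.02,0.44,0],
    [-0.01,0.21,0]
  ],
  "delta_rot": [
    [0,0,-0.2],
    [0,0,-0.2],
    [0,0,-0.3],
    [0,0,-0.3],
    [0,0,-0.4],
    [0,0,-0.5],
    [0,0,-0.3],
    [0,0,-0.1]
  ],
  "hand": [1,1,1,1,1,1,1,1]
}}

```text
t: 10.97
ee_pos: [0.5265, -0.119, 0.1172]
tool_rot: [-0.148, -3.138, -0.0]
wrist_force: [-1.4, -0.7, -0.6]
grip_width: 0.158
grip_force: 78.2
```

```bash
cat >> h.py <<'E'
def look(off=np.array([-.1047,.0046]),d=.0,save=None,use=(0,1,2,3)):
    p,R,psi,s=tool();th=psi+d;t=p[:2]-rot(th)@off
    im=grab_frame("top")
    if save:cv2.imwrite(save,im[:,:,::-1])
    b=rot(AB).T;print("t",s["t"].__round__(2),"F",np.round(s["wrist_force"],1),"F bay",(b@np.array(s["wrist_force"])[:2]).round(1),"tool bay",(b@(p[:2]-TB)).round(4),"yaw",round(psi-AB,4),"grip",round(s["grip_width"],3))
    t2,th2=caddy(im,t,th,use)
    print("tool in caddy",(rot(th2).T@(p[:2]-t2)).round(4),round(psi-th2,4));return t2,th2
E
python3 - <<'E'
from h import *
look(save="pics/t7.png")
E
```

```text
t 10.97 F [-1.4 -0.7 -0.6] F bay [-0.6  1.4] tool bay [-0.2833  0.0163] yaw -0.1756 grip 0.158
[(0, 0.84, [300.6, 225.9]), (1, 0.31, [349.9, 221.9]), (2, 0.96, [296.1, 269.1]), (3, 0.8, [353.9, 273.6])]
caddy [ 0.5378 -0.0154] th 1.4763 err [0.001  0.0005 0.0007]
axle bay [-0.2499  0.0089]
nose bay [-0.0825 -0.0209]
grip bay [-0.2843  0.015 ]
dth -0.1758
tool in caddy [-0.1042  0.0015] 0.0002
```

```bash
python3 - <<'E'
from h import *
g=cv2.GaussianBlur(cv2.cvtColor(cv2.imread("pics/top0.png"),cv2.COLOR_BGR2GRAY).astype(np.float32),(3,3),0)
xs=np.linspace(.01,.21,41);o=np.arange(.060,.085,.0005);E={}
for sg in(-1,1):
    ys=[]
    for x in xs:
        W=np.array([np.r_[TB+rot(AB)@[x,sg*y],.056] for y in o]);u=proj("top",W).astype(np.float32)
        v=cv2.remap(g,u[:,0].reshape(1,-1),u[:,1].reshape(1,-1),cv2.INTER_CUBIC)[0]
        d=np.gradient(v);i=d.argmax();w=np.clip(d[max(0,i-5):i+6],0,None);ys.append(sg*(o[max(0,i-5):i+6]*w).sum()/w.sum())
    ys=np.array(ys);c=np.polyfit(xs,ys,1);r=ys-np.polyval(c,xs);k=abs(r)<2*r.std();c=np.polyfit(xs[k],ys[k],1);E[sg]=c
    print(sg,"y0",c[1].round(4),"slope",c[0].round(4),"sd",r[k].std().round(4))
m=(E[1]+E[-1])/2;print("mid y0,slope",m,"gap",E[1][1]-E[-1][1])
E
```

```text
-1 y0 -0.0741 slope 0.0094 sd 0.0003
1 y0 0.0695 slope 0.0106 sd 0.0002
mid y0,slope [ 0.00998996 -0.00229908] gap 0.14362618634866933
```

```bash
sed -i 's/^TB=.*/TB=np.array([.5220,.1649]);AB=1.6621/' h.py; python3 - <<'E'
from h import *
im=cv2.imread("pics/t7.png")[:,:,::-1].copy()
t,th=caddy(im,np.array([.5378,-.0154]),1.4763,(0,2,3))
b=rot(AB).T;ax=b@(t+rot(th)@[-.07,0]-TB);d0=th-AB
for xB,yB in((-.165,0),(-.15,0),(-.14,0),(-.13,0),(-.12,0),(-.11,0)):
    S=CubicHermiteSpline([ax[0],xB],[ax[1],yB],[np.tan(d0),0]);mn=1
    for x in np.linspace(ax[0],xB,60):
        m=np.arctan(S(x,1))
        for s in(1,-1):
            q=np.array([x,S(x)])+rot(m)@[.14,s*.054]
            if q[0]>-.052: mn=min(mn,.073+.019*min(max(-q[0],0),.052)/.052-abs(q[1])-.016)
    print(xB,"clear",round(mn*1000,1),"curv",S(ax[0],2).round(1),S(xB,2).round(1))
E
```

```text
[(0, 0.84, [300.6, 225.9]), (2, 0.96, [296.1, 269.1]), (3, 0.8, [353.9, 273.6])]
caddy [ 0.5378 -0.0154] th 1.4763 err [0.001  0.0005 0.0007]
axle bay [-0.2498  0.0137]
nose bay [-0.0827 -0.0177]
grip bay [-0.2842  0.0201]
dth -0.1858
-0.165 clear 7.5 curv -2.5 7.0
-0.15 clear 5.5 curv -0.7 4.5
-0.14 clear 2.9 curv 0.0 3.4
-0.13 clear 0.2 curv 0.6 2.6
-0.12 clear -1.4 curv 0.9 2.0
-0.11 clear -1.9 curv 1.2 1.5
```

```bash
python3 - <<'E'
from h import *
plan((-.2498,.0137),-.1858,-.155,-.155,np.array([-.0342,.0015]),16)
E
```

```text
[[(0.01), (0.21), 0], [(0.01), (0.42), 0], [(0.01), (0.7), 0], [(0.0), (0.7), 0], [(-0.01), (0.7), 0], [(-0.01), (0.7), 0], [(-0.03), (0.7), 0], [(-0.03), (0.69), 0]] 
 [[0, 0, (0.1)], [0, 0, (0.2)], [0, 0, (0.3)], [0, 0, (-0.0)], [0, 0, (-0.1)], [0, 0, (-0.4)], [0, 0, (-0.4)], [0, 0, (-0.7)]]
[[(-0.05), (0.7), 0], [(-0.06), (0.69), 0], [(-0.06), (0.69), 0], [(-0.08), (0.69), 0], [(-0.08), (0.68), 0], [(-0.1), (0.69), 0], [(-0.06), (0.41), 0], [(-0.04), (0.2), 0]] 
 [[0, 0, (-0.9)], [0, 0, (-1.0)], [0, 0, (-1.2)], [0, 0, (-1.4)], [0, 0, (-1.6)], [0, 0, (-1.8)], [0, 0, (-1.1)], [0, 0, (-0.6)]]
end [-0.1892  0.0015] -0.0008
```

Emit:
{"fn": "arm_command", "kwargs": {
  "xyz": [
    [0.01,0.21,0],
    [0.01,0.42,0],
    [0.01,0.7,0],
    [0,0.7,0],
    [-0.01,0.7,0],
    [-0.01,0.7,0],
    [-0.03,0.7,0],
    [-0.03,0.69,0]
  ],
  "delta_rot": [
    [0,0,0.1],
    [0,0,0.2],
    [0,0,0.3],
    [0,0,0],
    [0,0,-0.1],
    [0,0,-0.4],
    [0,0,-0.4],
    [0,0,-0.7]
  ],
  "hand": [1,1,1,1,1,1,1,1]
}}

```text
t: 11.68
ee_pos: [0.5319, -0.0711, 0.1172]
tool_rot: [0.121, 3.139, 0.0]
wrist_force: [-0.2, -0.9, -1.3]
grip_width: 0.161
grip_force: 78.2
```

Emit:
{"fn": "arm_command", "kwargs": {
  "xyz": [
    [-0.05,0.7,0],
    [-0.06,0.69,0],
    [-0.06,0.69,0],
    [-0.08,0.69,0],
    [-0.08,0.68,0],
    [-0.1,0.69,0],
    [-0.06,0.41,0],
    [-0.04,0.2,0]
  ],
  "delta_rot": [
    [0,0,-0.9],
    [0,0,-1.0],
    [0,0,-1.2],
    [0,0,-1.4],
    [0,0,-1.6],
    [0,0,-1.8],
    [0,0,-1.1],
    [0,0,-0.6]
  ],
  "hand": [1,1,1,1,1,1,1,1]
}}

```text
t: 12.35
ee_pos: [0.5381, -0.0237, 0.1173]
tool_rot: [-0.144, 3.138, 0.0]
wrist_force: [0.2, -0.0, -0.6]
grip_width: 0.16
grip_force: 78.2
```

```bash
python3 - <<'E'
from h import *
look(np.array([-.1042,.0015]),save="pics/t8.png")
E
```

```text
t 12.35 F [ 0.2 -0.  -0.6] F bay [-0.  -0.2] tool bay [-0.1893  0.0012] yaw 0.0007 grip 0.16
[(0, 0.67, [256.6, 234.4]), (1, 0.55, [309.6, 227.4]), (2, 0.86, [260.4, 277.9]), (3, 0.96, [318.4, 272.4])]
caddy [0.5299 0.0809] th 1.6562 err [0.0005 0.0005]
axle bay [-0.1544  0.0002]
nose bay [ 0.0156 -0.0008]
grip bay [-0.1894  0.0004]
dth -0.0059
tool in caddy [-0.1049  0.0007] 0.0066
```

The caddy is straight at the mouth: nose y −0.8 mm, heading within 0.006 rad. Rolling in gently with a lighter grip and checking side force as it goes.

Emit:
{"fn": "arm_command", "kwargs": {
  "xyz": [
    [0,0,0],
    [0,0.2,0],
    [0,0.4,0],
    [0,0.5,0],
    [0,0.5,0],
    [0,0.5,0],
    [0,0.5,0],
    [0,0.5,0]
  ],
  "delta_rot": [
    [0,0,0],
    [0,0,0],
    [0,0,0],
    [0,0,0],
    [0,0,0],
    [0,0,0],
    [0,0,0],
    [0,0,0]
  ],
  "hand": [1,1,1,1,1,1,1,1],
  "force": 50
}}

```text
t: 13.07
ee_pos: [0.5351, 0.0069, 0.1172]
tool_rot: [-0.141, 3.138, -0.0]
wrist_force: [1.1, -1.4, -0.6]
grip_width: 0.156
grip_force: 78.2
```

```bash
python3 - <<'E'
from h import *
look(np.array([-.1049,.0007]),use=(0,2,3),save="pics/t9.png")
E
```

```text
t 13.07 F [ 1.1 -1.4 -0.6] F bay [-1.5 -0.9] tool bay [-0.1585  0.0014] yaw -0.0016 grip 0.156
[(0, 0.68, [244.9, 235.9]), (2, 0.94, [248.4, 279.1]), (3, 0.96, [306.1, 273.9])]
caddy [0.5269 0.1101] th 1.6528 err [0.0002 0.0002]
axle bay [-0.125   0.0008]
nose bay [ 0.045  -0.0008]
grip bay [-0.16    0.0011]
dth -0.0093
tool in caddy [-0.1035  0.0003] 0.0077
```

Emit:
{"fn": "arm_command", "kwargs": {
  "xyz": [
    [0,0.5,0],
    [0,0.5,0],
    [0,0.5,0],
    [0,0.5,0],
    [0,0.5,0],
    [0,0.5,0],
    [0,0.3,0],
    [0,0.2,0]
  ],
  "delta_rot": [
    [0,0,-0.1],
    [0,0,-0.1],
    [0,0,-0.1],
    [0,0,0],
    [0,0,0],
    [0,0,0],
    [0,0,0],
    [0,0,0]
  ],
  "hand": [1,1,1,1,1,1,1,1]
}}

```text
t: 13.78
ee_pos: [0.5317, 0.0417, 0.1172]
tool_rot: [0.149, -3.138, -0.0]
wrist_force: [0.4, -0.4, -0.1]
grip_width: 0.161
grip_force: 78.3
```

```bash
python3 - <<'E'
from h import *
look(np.array([-.104,.0005]),use=(0,2,3),save="pics/t10.png")
E
```

```text
t 13.78 F [ 0.4 -0.4 -0.1] F bay [-0.5 -0.4] tool bay [-0.1235  0.0016] yaw 0.0039 grip 0.161
[(0, 0.67, [230.1, 237.9]), (2, 0.89, [233.6, 280.9]), (3, 0.79, [292.1, 275.4])]
caddy [0.5232 0.1452] th 1.6566 err [0.0012 0.0012]
axle bay [-0.0898  0.001 ]
nose bay [0.0802 0.0001]
grip bay [-0.1248  0.0012]
dth -0.0055
tool in caddy [-0.1038  0.0004] 0.0094
```

Emit:
{"fn": "arm_command", "kwargs": {
  "xyz": [
    [0,0.3,0],
    [0,0.5,0],
    [0,0.5,0],
    [0,0.5,0],
    [0,0.5,0],
    [0,0.5,0],
    [0,0.5,0],
    [0,0.5,0]
  ],
  "delta_rot": [
    [0,0,0],
    [0,0,0],
    [0,0,0],
    [0,0,0],
    [0,0,0],
    [0,0,0],
    [0,0,0],
    [0,0,0]
  ],
  "hand": [1,1,1,1,1,1,1,1]
}}

```text
t: 14.5
ee_pos: [0.5281, 0.0795, 0.1171]
tool_rot: [0.149, -3.138, -0.0]
wrist_force: [1.2, -1.0, -1.4]
grip_width: 0.158
grip_force: 78.2
```

Emit:
{"fn": "arm_command", "kwargs": {
  "xyz": [
    [0,0.5,0],
    [0,0.5,0],
    [0,0.5,0],
    [0,0.4,0],
    [0,0.3,0],
    [0,0.2,0],
    [0,0.1,0],
    [0,0,0]
  ],
  "delta_rot": [
    [0,0,0],
    [0,0,0],
    [0,0,0],
    [0,0,0],
    [0,0,0],
    [0,0,0],
    [0,0,0],
    [0,0,0]
  ],
  "hand": [1,1,1,1,1,1,1,1]
}}

```text
t: 15.17
ee_pos: [0.5258, 0.1042, 0.1172]
tool_rot: [0.149, -3.138, -0.001]
wrist_force: [0.4, -0.2, -1.5]
grip_width: 0.158
grip_force: 78.2
```

```bash
python3 - <<'E'
from h import *
look(np.array([-.104,.0005]),use=(0,2,3),save="pics/t11.png")
E
```

```text
t 15.17 F [ 0.4 -0.2 -1.5] F bay [-0.2 -0.4] tool bay [-0.0608  0.0018] yaw 0.0035 grip 0.158
[(0, 0.58, [205.6, 240.1]), (2, 0.55, [206.4, 283.6]), (3, 0.62, [267.4, 277.9])]Traceback (most recent call last):
  File "<stdin>", line 2, in <module>
  File "h.py", line 65, in look
    t2,th2=caddy(im,t,th,use)
           ~~~~~^^^^^^^^^^^^^
  File "h.py", line 41, in caddy
    t2,th2,e=fit(M[[i for i,_ in P]],[p for _,p in P])
             ~~~^^^^^^^^^^^^^^^^^^^^^^^^^^^^^^^^^^^^^^
  File "h.py", line 12, in fit
    m=np.array(model,float);p=np.array(pts)[:,:2];mc,pc=m.mean(0),p.mean(0)
                              ~~~~~~~~~~~~~^^^^^^
IndexError: too many indices for array: array is 1-dimensional, but 2 were indexed
```

Nose about 143 mm inside. The template scores are low here, probably because of the arm's shadow. Now feeling for the buffer in small steps with averaged force.

```bash
cat >> h.py <<'E'
def feel(n=8):
    F=[]
    for i in range(n):
        s=sense();F.append(rot(AB).T@np.array(s["wrist_force"])[:2]);grab_frame("wrist")
    p,R,psi,s=tool();print("t",round(s["t"],2),"F bay",np.mean(F,0).round(2),"sd",np.std(F,0).round(2),"tool bay",(rot(AB).T@(p[:2]-TB)).round(4),"yaw",round(psi-AB,4))
E
python3 -c "
from h import *
feel()"
```

```text
t 15.62 F bay [ 0.58 -0.3 ] sd [0.34 0.51] tool bay [-0.0612  0.0017] yaw 0.0032
```

Emit:
{"fn": "arm_command", "kwargs": {
  "xyz": [
    [0,0.1,0],
    [0,0.15,0],
    [0,0.15,0],
    [0,0.15,0],
    [0,0.15,0],
    [0,0.15,0],
    [0,0.15,0],
    [0,0.15,0]
  ],
  "delta_rot": [
    [0,0,0],
    [0,0,0],
    [0,0,0],
    [0,0,0],
    [0,0,0],
    [0,0,0],
    [0,0,0],
    [0,0,0]
  ],
  "hand": [1,1,1,1,1,1,1,1]
}}

```text
t: 16.28
ee_pos: [0.5248, 0.1155, 0.1172]
tool_rot: [0.149, -3.138, 0.0]
wrist_force: [0.3, -0.9, -0.9]
grip_width: 0.159
grip_force: 78.2
```

```bash
python3 -c "
from h import *
feel(6)"
```

```text
t 16.58 F bay [ 0.09 -0.27] sd [0.57 0.42] tool bay [-0.0495  0.0018] yaw 0.0035
```

Emit:
{"fn": "arm_command", "kwargs": {
  "xyz": [
    [0,0.1,0],
    [0,0.1,0],
    [0,0.1,0],
    [0,0.1,0],
    [0,0.1,0],
    [0,0.1,0]
  ],
  "delta_rot": [
    [0,0,0],
    [0,0,0],
    [0,0,0],
    [0,0,0],
    [0,0,0],
    [0,0,0]
  ],
  "hand": [1,1,1,1,1,1]
}}

```text
t: 17.08
ee_pos: [0.5242, 0.1214, 0.1172]
tool_rot: [0.149, -3.138, 0.0]
wrist_force: [-0.3, -0.5, -1.0]
grip_width: 0.154
grip_force: 78.2
```

```bash
python3 -c "
from h import *
feel(6)"
```

```text
t 17.38 F bay [-0.04 -0.31] sd [0.49 0.42] tool bay [-0.0435  0.0018] yaw 0.0033
```

Emit:
{"fn": "arm_command", "kwargs": {
  "xyz": [
    [0,0.1,0],
    [0,0.1,0],
    [0,0.1,0],
    [0,0.1,0]
  ],
  "delta_rot": [
    [0,0,0],
    [0,0,0],
    [0,0,0],
    [0,0,0]
  ],
  "hand": [1,1,1,1]
}}

```text
t: 17.72
ee_pos: [0.5238, 0.1253, 0.1172]
tool_rot: [0.149, -3.138, 0.0]
wrist_force: [0.5, -0.5, -1.0]
grip_width: 0.159
grip_force: 78.2
```

```bash
python3 -c "
from h import *
feel(6)"
```

```text
t 18.02 F bay [-0.09 -0.02] sd [0.34 0.51] tool bay [-0.0395  0.0018] yaw 0.0034
```

Emit:
{"fn": "arm_command", "kwargs": {
  "xyz": [
    [0,0.1,0],
    [0,0.1,0],
    [0,0.1,0]
  ],
  "delta_rot": [
    [0,0,0],
    [0,0,0],
    [0,0,0]
  ],
  "hand": [1,1,1]
}}

```text
t: 18.27
ee_pos: [0.5235, 0.1282, 0.1172]
tool_rot: [0.149, -3.138, 0.0]
wrist_force: [0.5, -0.7, -0.6]
grip_width: 0.159
grip_force: 78.2
```

```bash
python3 -c "
from h import *
feel(8)"
```

```text
t 18.67 F bay [ 0.2  -0.33] sd [0.58 0.25] tool bay [-0.0365  0.0018] yaw 0.0034
```

Emit:
{"fn": "arm_command", "kwargs": {
  "xyz": [
    [0,0.1,0],
    [0,0.1,0]
  ],
  "delta_rot": [
    [0,0,0],
    [0,0,0]
  ],
  "hand": [1,1]
}}

```text
t: 18.83
ee_pos: [0.5234, 0.1299, 0.1172]
tool_rot: [-0.149, 3.138, -0.001]
wrist_force: [-0.2, -1.7, -0.9]
grip_width: 0.161
grip_force: 78.2
```

```bash
python3 -c "
from h import *
feel(8)"
```

```text
t 19.23 F bay [-1.09  0.23] sd [0.7  0.36] tool bay [-0.0347  0.0018] yaw 0.0034
```

Emit:
{"fn": "arm_command", "kwargs": {
  "xyz": [
    [0,0.05,0],
    [0,0.05,0]
  ],
  "delta_rot": [
    [0,0,0],
    [0,0,0]
  ],
  "hand": [1,1]
}}

```text
t: 19.4
ee_pos: [0.5233, 0.1311, 0.1172]
tool_rot: [-0.149, 3.138, -0.0]
wrist_force: [-0.4, -1.9, -0.4]
grip_width: 0.157
grip_force: 78.2
```

```bash
python3 -c "
from h import *
feel(8)"
```

```text
t 19.8 F bay [-1.53  0.07] sd [0.45 0.46] tool bay [-0.0336  0.0018] yaw 0.0035
```

Emit:
{"fn": "arm_command", "kwargs": {
  "xyz": [
    [0,0.05,0],
    [0,0.05,0]
  ],
  "delta_rot": [
    [0,0,0],
    [0,0,0]
  ],
  "hand": [1,1]
}}

```text
t: 19.97
ee_pos: [0.5232, 0.1321, 0.1172]
tool_rot: [-0.149, 3.138, -0.0]
wrist_force: [-0.3, -2.1, -0.4]
grip_width: 0.154
grip_force: 78.2
```

```bash
python3 -c "
from h import *
feel(8)"
```

```text
t 20.37 F bay [-1.89 -0.06] sd [0.45 0.32] tool bay [-0.0327  0.0018] yaw 0.0034
```

The force rises 0.4 N/mm, so the nose is on the rubber. Pressing 0.5 mm more and holding.

Emit:
{"fn": "arm_command", "kwargs": {
  "xyz": [
    [0,0.05,0],
    [0,0,0],
    [0,0,0],
    [0,0,0],
    [0,0,0],
    [0,0,0],
    [0,0,0],
    [0,0,0]
  ],
  "delta_rot": [
    [0,0,0],
    [0,0,0],
    [0,0,0],
    [0,0,0],
    [0,0,0],
    [0,0,0],
    [0,0,0],
    [0,0,0]
  ],
  "hand": [1,1,1,1,1,1,1,1]
}}

```text
t: 21.03
ee_pos: [0.5231, 0.1327, 0.1172]
tool_rot: [-0.149, 3.138, -0.0]
wrist_force: [0.2, -1.9, -0.5]
grip_width: 0.158
grip_force: 78.2
```

```bash
python3 -c "
from h import *
feel(8)
im=grab_frame('top');cv2.imwrite('pics/t12.png',im[:,:,::-1])"
```

```text
t 21.43 F bay [-2.16  0.12] sd [0.39 0.46] tool bay [-0.0321  0.0018] yaw 0.0034
```

Emit:
{"fn": "arm_command", "kwargs": {
  "xyz": [
    [0,0.05,0],
    [0,0,0],
    [0,0,0],
    [0,0,0],
    [0,0,0],
    [0,0,0],
    [0,0,0],
    [0,0,0]
  ],
  "delta_rot": [
    [0,0,0],
    [0,0,0],
    [0,0,0],
    [0,0,0],
    [0,0,0],
    [0,0,0],
    [0,0,0],
    [0,0,0]
  ],
  "hand": [1,1,1,1,1,1,1,1]
}}

```text
t: 22.15
ee_pos: [0.5231, 0.1332, 0.1172]
tool_rot: [-0.149, 3.138, 0.0]
wrist_force: [-0.1, -1.4, -1.2]
grip_width: 0.16
grip_force: 78.2
```

```bash
python3 -c "
from h import *
feel(6)"
```

```text
t 22.45 F bay [-1.91  0.09] sd [0.44 0.38] tool bay [-0.0316  0.0018] yaw 0.0034
```

Emit:
{"fn": "arm_command", "kwargs": {
  "xyz": [
    [0,-0.02,0.2],
    [0,-0.02,0.2],
    [0,-0.02,0.2],
    [0,-0.02,0.2],
    [0,-0.02,0.1],
    [0,-0.02,0.1],
    [0,-0.02,0],
    [0,-0.02,0]
  ],
  "delta_rot": [
    [0,0,0],
    [0,0,0],
    [0,0,0],
    [0,0,0],
    [0,0,0],
    [0,0,0],
    [0,0,0],
    [0,0,0]
  ],
  "hand": [1,1,1,1,1,1,1,1]
}}

```text
t: 23.12
ee_pos: [0.5232, 0.1317, 0.1071]
tool_rot: [0.149, -3.138, -0.0]
wrist_force: [-0.1, -0.4, -1.4]
grip_width: 0.158
grip_force: 78.2
```

```bash
python3 -c "
from h import *
feel(6)"
```

```text
t 23.42 F bay [-0.78 -0.02] sd [0.39 0.22] tool bay [-0.0332  0.0018] yaw 0.0034
```

Emit:
{"fn": "arm_command", "kwargs": {
  "xyz": [
    [0,0,0],
    [0,0,0],
    [0,0,0],
    [0,0,0],
    [0,0,0],
    [0,0,0],
    [0,0,0],
    [0,0,0]
  ],
  "delta_rot": [
    [0,0,0],
    [0,0,0],
    [0,0,0],
    [0,0,0],
    [0,0,0],
    [0,0,0],
    [0,0,0],
    [0,0,0]
  ],
  "hand": [0.82,0.8,0.78,0.75,0.7,0.6,0.5,0.4]
}}

```text
t: 24.08
ee_pos: [0.5233, 0.1317, 0.1073]
tool_rot: [-0.149, 3.138, -0.0]
wrist_force: [0.1, 0.1, -0.1]
grip_width: 0.594
grip_force: 0.0
```

Emit:
{"fn": "arm_command", "kwargs": {
  "xyz": [
    [0,0,0],
    [0,0,0],
    [0,0,0],
    [0,0,0]
  ],
  "delta_rot": [
    [0,0,0],
    [0,0,0],
    [0,0,0],
    [0,0,0]
  ],
  "hand": [0.2,0.2,0.2,0.2]
}}

```text
t: 24.42
ee_pos: [0.5232, 0.1316, 0.1072]
tool_rot: [0.149, -3.138, 0.0]
wrist_force: [-0.2, -1.0, 0.9]
grip_width: 0.802
grip_force: 0.0
```

```bash
python3 - <<'E'
from h import *
feel(3)
im=cv2.imread("pics/t12.png");w=grab_frame("wrist");cv2.imwrite("pics/w13.png",w[:,:,::-1])
p,R,psi,s=tool();print(s["grip_width"])
k=get_calibration("wrist");print("tcp col",proj("wrist",[np.r_[p[:2],.15]],k))
for e in cut_out("grip","wrist")[:1]:
    m=e["pixels"];print(e["score"])
    for r in (220,240,260,280):
        c=np.where(m[r])[0];print(r,(c.min(),c.max()) if len(c) else None)
E
```

```text
t 24.57 F bay [-0.52  0.38] sd [0.33 0.04] tool bay [-0.0332  0.0018] yaw 0.0034
0.8027892005082244
tcp col [[322.57424275 311.17661225]]
0.71
220 (np.int64(299), np.int64(339))
240 (np.int64(299), np.int64(340))
260 (np.int64(300), np.int64(339))
280 (np.int64(300), np.int64(338))
```

Emit:
{"fn": "arm_command", "kwargs": {
  "xyz": [
    [0,0,-1],
    [0,0,-2],
    [0,0,-3],
    [0,0,-4],
    [0,0,-4],
    [0,0,-4],
    [0,0,-4],
    [0,0,0]
  ],
  "delta_rot": [
    [0,0,0],
    [0,0,0],
    [0,0,0],
    [0,0,0],
    [0,0,0],
    [0,0,0],
    [0,0,0],
    [0,0,0]
  ],
  "hand": [0.2,0.2,0.2,0.2,0.2,0.2,0.2,0.2]
}}

```text
t: 25.33
ee_pos: [0.5263, 0.1318, 0.3373]
tool_rot: [-0.148, 3.122, -0.0]
wrist_force: [0.3, 0.2, 1.1]
grip_width: 0.796
grip_force: 0.0
```

Emit:
{"fn": "arm_command", "kwargs": {
  "xyz": [
    [0,-4,0],
    [0,-4,0],
    [0,-4,0],
    [0,-4,0],
    [0,-4,0],
    [0,-4,0],
    [0,-4,0],
    [0,0,0]
  ],
  "delta_rot": [
    [0,0,0],
    [0,0,0],
    [0,0,0],
    [0,0,0],
    [0,0,0],
    [0,0,0],
    [0,0,0],
    [0,0,0]
  ],
  "hand": [0.2,0.2,0.2,0.2,0.2,0.2,0.2,0.2]
}}

```text
t: 26.0
ee_pos: [0.5496, -0.1544, 0.3266]
tool_rot: [0.138, -3.138, 0.005]
wrist_force: [-0.6, 0.7, -1.1]
grip_width: 0.798
grip_force: 0.0
```

```bash
python3 - <<'E'
from h import *
im=grab_frame("top");cv2.imwrite("pics/t14.png",im[:,:,::-1]);s2=grab_frame("scene")
# pose guess: nose .17 inside
t=TB+rot(AB)@[.069,.0005]
try: caddy(im,t,AB)
except Exception as e: print(e)
o=np.zeros((590,800,3),np.uint8);o[:,:500]=cv2.resize(im[200:318,150:250],(500,590),interpolation=cv2.INTER_CUBIC);o[:400,505:800]=cv2.resize(s2[230:390,350:468],(295,400),interpolation=cv2.INTER_CUBIC)
cv2.imwrite("pics/c14.png",o[:,:,::-1])
E
```

```text
[(0, 0.61, [195.4, 240.9]), (1, 0.82, [251.1, 234.1]), (2, 0.93, [197.9, 284.6]), (3, 0.95, [255.1, 279.1])]
caddy [0.5156 0.2345] th 1.6711 err [0.0019 0.0004 0.0017]
axle bay [-0.0001 -0.0006]
nose bay [0.1699 0.001 ]
grip bay [-0.0351 -0.0009]
dth 0.009
```

View pics/c14.png

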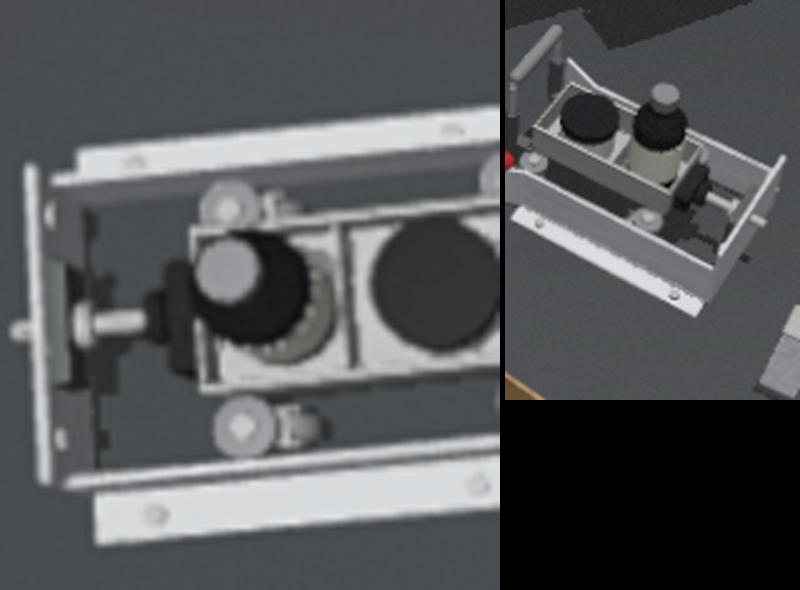

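The view shows the caddy straight between the rails, nose on the buffer at (170,315), and castors trailing at (275,205) and (300,425). The bottle and jar are upright in the tray, and the arm is clear. Handing in.

```bash
python3 -c "
from rig import *
print(close_job())"
```

```text
the job is handed in; nothing more can be done
None
```

The caddy is parked and the job is handed in at about 26 s of the 69 s allowed; the hand-in returned no verdict. My last measurement put it straight between the rails, nose about 170 mm inside on the buffer and within about 1 mm of the middle, with castors trailing, bottle and jar upright, and the arm clear.

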